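# Change the bench extraction over to the sanding hood

### The job

Change the running dust extraction over to sanding: with the fingertips, push the damper lever of the duct with the wide flat hood from shut towards the elbow, counting the clicks, and stop in the third notch from shut without running past it. Then, so that the fan is never left without an open duct, push the lever of the other duct, the one with the round bell mouth, back until it is fully shut. Only push the levers, do not pinch them, and leave the tools and other pieces on the bench where they lie.

Things in the scene. Friction and masses are not known exactly. Their poses are not given: they have to be found in the camera images.
- sand_duct: The duct with the wide flat hood: galvanised pipe 80 mm across lying level, axis 85 mm above the bench (clamps to 130 mm), fixed. Origin on the bench straight under the damper's spindle; z up, x along the pipe away from the hood towards the elbow. Hood 240 mm wide, its top 135 mm above the bench, at x -203 to -88 mm; elbow down through a 125 mm flange centred at x +190 mm
- sand_spindle (a point): Vertical axis of the wide-hood duct's damper lever, at mid-thickness of the lever's steel strip, 172 mm above the bench, straight above the origin of sand_duct. Below the strip a ribbed quadrant plate of 80 mm radius stands on the pipe, ribs up to 154 mm above the bench
- sand_grip (a point): Centre of the black plastic grip at the end of the wide-hood duct's lever, 123 mm from the spindle, 174 mm above the bench. The grip is 68 mm long along the lever (89 to 157 mm from the spindle), 24 mm wide and 24 mm high (162 to 186 mm above the bench); under it is free air down to the pipe, or to a low thing on the bench
- sand_lever (a joint): Angle q of the wide-hood duct's lever, rad; 0 = shut, square across the pipe. The lever points along (sin q, cos q) in x, y of sand_duct: clockwise from above, towards the elbow. A sprung ball clicks into notches 15 degrees apart: shut 0, first 0.262, second 0.524, third 0.785 ... sixth 1.571. Leaving one takes about 7 N at the grip; past half-way it jumps into the next and stays. Starts shut
- bell_duct: The duct with the round bell mouth (144 mm across at the rim, top 157 mm above the bench, x -185 to -85 mm), otherwise the same as sand_duct, with the same origin, axes, quadrant and lever
- bell_spindle (a point): The vertical axis of the bell-mouth duct's lever, as sand_spindle
- bell_grip (a point): Centre of the grip of the bell-mouth duct's lever, as sand_grip
- bell_lever (a joint): Angle of the bell-mouth duct's lever, rad, same sense, notches and stiffness as sand_lever; 0 = shut, at its stop. It starts part open, between its second and fourth notch
- sanding_block: Cork sanding block 112 x 62 x 36 mm lying beside the wide-hood duct, under the reach of its lever; origin under its centre. To be left alone
- offcut: Pine offcut 120 x 45 x 45 mm on the other side of the wide-hood duct; origin under its centre. To be left alone
- tape_measure: Grey tape measure 75 x 42 mm, 58 mm high, beside the bell-mouth duct under the reach of its lever; origin under its centre. To be left alone
- chisel: Bevel-edge chisel 250 mm long, 27 mm thick, lying on the other side of the bell-mouth duct; origin under its middle. To be left alone
- mallet: Joiner's mallet 360 mm long, head 130 x 75 x 60 mm, lying on the left of the bench; origin under the handle. To be left alone
- try_square: Try square, wooden stock 125 mm, steel blade 180 mm, lying flat on the right of the bench; origin under the middle of the stock. To be left alone
- glue_bottle: White glue bottle, 62 mm diameter, 150 mm high, standing between the two elbows; origin under its centre. To be left alone

How it is judged:
By the outcome, as a careful person would: the job done as asked, in the order asked, and still so for the second after the job is handed in, with the robot touching nothing.
It also fails if it takes over 64 s, if anything falls off the work surface, if the arm or the gripper's body presses on something with over 40 N, if the wrist force passes 120 N, or if a joint passes its speed limit or range.

### The arm

A 6-joint arm with a two-finger parallel gripper is mounted at the origin on the work surface. World frame = base frame: x ahead of the robot, y to its left, z up, the work surface at z = 0. Lengths are in m, angles in rad, forces in N, time in s.
With the tool pointing down it reaches from about 0.375 to 0.925 m from the base axis. Payload 5.7 kg.
Tool frame: the origin (TCP) lies on the mounting face of the last link; the fingertips stand 182 mm ahead of it and the grasp point (between the pads) lies 163 mm ahead of it; z points along the fingers, x is the direction in which the jaws open and shut, and the axes are right-handed (so a half turn about z gives the same grasp; the last joint's range is limited). The gripper opens to 88 mm and grips with 3 to 60 N. Pads are 20 mm wide; open, the fingers measure 115 mm over their backs; the gripper's body (75 mm by 178 mm) begins 61 mm behind the grasp point.
Start: joints at [-1.413, 0.359, 1.51, -0, 1.272, -0.115], TCP at [0.162, -0.578, 0.405] pointing down, gripper open.
Joint ranges: [-2.97, 2.97], [-1.01, 2.36], [0.21, 2.38], [-0.96, 4.11], [0.2, 2.71], [-2.98, 2.98]. Speed limits (rad/s): [2.39, 2.39, 3.14, 3.14, 3.14, 3.14].

### API

Orientations are given as a 3x3 rotation matrix whose columns are the frame's x, y, z axes.
In Python, from cell import manip gives the robot as it stands.
- The arm moves only by the tool arm_command, never from a script. Its argument "steps" is a list of rows, each an object with "fingers": the finger opening in cm, from 0 to 8.78; "offset": the shift along the world's x, y, z in cm, a list of three; "spin": the turn about the world's z in degrees. In form: [{"fingers": fingers, "offset": [tx, ty, tz], "spin": spin}, ...]. A call has exactly 8 rows; each row shifts and turns the commanded pose from where the row before left it; what a row does not reach is not made up. A row lasts 1/10 s, in which the tool goes at most 50 mm and 8.59 degrees, less where a joint would pass 70% of its speed; a pose out of reach is approached as far as the arm can. A call is refused whole if a number of a shift passes 5 or a number of a turn 8.59, either way. A call with a gripper value outside its range is refused whole. The fingers move at their own pace and stop on an object; the grip force is fixed at half the most. Time passes only in rows, so rows that do not move let the fingers close, or fill a call up. It gives the time, the measured TCP pose, the force and the opening at its end, in the units of the state.
- manip.get_obs(): the state, without advancing time (a new reading comes with each control period).
- manip.camera(name): name is "side" or "top"; returns the picture (400x640x3 uint8, red, green, blue); there is no depth.
- manip.camera_model(name): a dict with "vertical_fov" (degrees; the focal length in pixels is half the picture's height over the tangent of half this angle, whatever the lens; pixels are square), "cx", "cy" (the principal point, pixels), "distortion" ([k1, k2, p1, p2, k3] as OpenCV has them; the pictures are not rectified), "pose" (4x4, takes a point from camera to world coordinates). Camera axes: x right, y down, z forward; pixel columns grow to the right and rows downward; lengths in m; the calibration is good to about 2 mm. A picture is of the moment at which its call begins. camera_model takes no time and is no camera call.
- manip.hand_in(): hands the job in, once; it reports no verdict.
The state is a dict: "t": time; "q": joint angles; "qd": joint speeds; "effort": joint torques, N m; "tool_pos": TCP position; "tool_rot": TCP orientation; "ft_force": force on the tool from outside, world axes, zero at the start; "ft_torque": the same for the moment, N m; "finger_gap": finger opening in m.
Only numpy, scipy, OpenCV 4.12 (cv2) and the standard library are available. Lean on these libraries where they do the work, as an engineer would, in place of code of your own. Each camera call takes 0.05 s, during which the arm holds its last target.

## Working session

There is one attempt and no reset: what is moved stays moved. The work goes in short steps, Python scripts to look and compute and a tool call to move; the robot and the scene stay as the last step left them, time stands still between calls to the robot, and variables do not carry over. Pictures are saved under pics/ and viewed, and the job is handed in when it is done.

Besides the shell and the picture viewer there is one more tool, called after "Request:" as a command line: name --argument value ..., lists and objects as JSON in quotes. arm_command: Moves the arm, as the interface text tells. Its arguments: {"type":"object","properties":{"steps":{"type":"array","items":{"type":"object","properties":{"fingers":{"type":"number"},"offset":{"type":"array","items":{"type":"number"}},"spin":{"type":"number"}}}}},"required":["steps"]}

```bash
mkdir -p pics; ls
python3 - <<'E'
from cell import manip
import cv2,numpy as np
for n in("side","top"):
    im=manip.camera(n); cv2.imwrite(f"pics/{n}0.png",im[:,:,::-1])
    m=manip.camera_model(n); print(n,{k:(np.round(v,4).tolist()) for k,v in m.items()})
o=manip.get_obs(); print({k:np.round(v,4).tolist() for k,v in o.items()})
E
```

```text
pics
side {'vertical_fov': 54.0598, 'cx': 328.5207, 'cy': 202.499, 'distortion': [-0.0347, 0.0, 0.0, 0.0, 0.0], 'pose': [[-0.9016, -0.2527, 0.351, 0.0377], [-0.4321, 0.4927, -0.7553, 1.1073], [0.018, -0.8327, -0.5535, 0.9584], [0.0, 0.0, 0.0, 1.0]]}
top {'vertical_fov': 45.1159, 'cx': 316.1671, 'cy': 188.9317, 'distortion': [-0.0946, 0.0, 0.0, 0.0, 0.0], 'pose': [[-0.0114, -0.9898, 0.1422, 0.3486], [-0.9999, 0.0119, 0.0021, -0.0396], [-0.0037, -0.1422, -0.9898, 1.7036], [0.0, 0.0, 0.0, 1.0]]}
{'t': 0.1, 'q': [-1.4131, 0.3594, 1.5113, 0.0, 1.2725, -0.1151], 'qd': [0.0001, -0.0018, -0.0042, 0.0009, -0.0006, 0.0], 'effort': [0.0004, -51.6357, -27.1406, 0.0677, 0.0277, -0.0], 'tool_pos': [0.1616, -0.5775, 0.4039], 'tool_rot': [[0.2694, -0.963, -0.0002], [-0.963, -0.2694, 0.0016], [-0.0016, -0.0002, -1.0]], 'ft_force': [0.6091, 0.5172, -0.7416], 'ft_torque': [-0.0012, 0.0103, 0.0067], 'finger_gap': 0.0876}
```

View pics/side0.png

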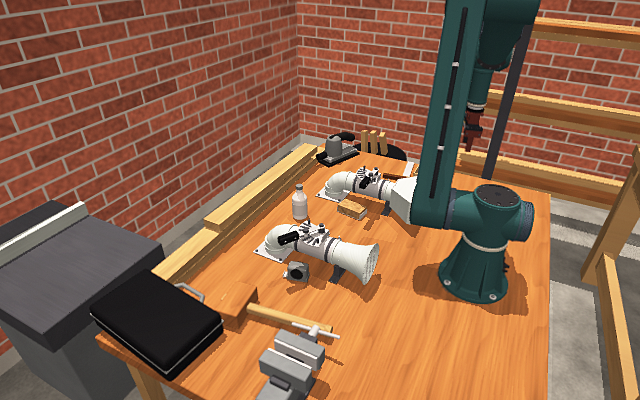

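View pics/top0.png

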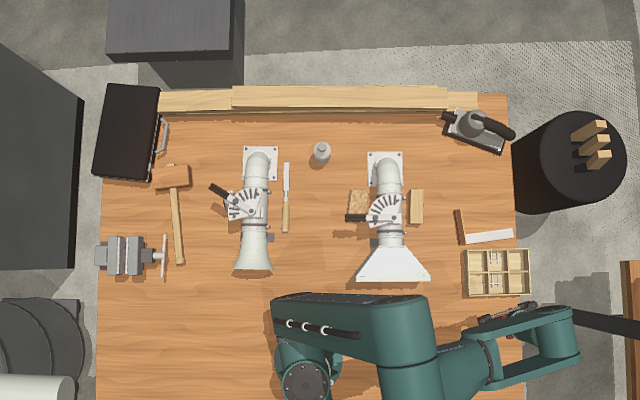

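Run:
```python
import cv2
im=cv2.imread("pics/top0.png")
c=im[110:350,120:280]; cv2.imwrite("pics/tA.png",cv2.resize(c,None,fx=2.5,fy=2.5,interpolation=2)) if 0 else None
cv2.imwrite("pics/tL.png",cv2.resize(im[100:340,130:450],None,fx=2.5,fy=2.5,interpolation=cv2.INTER_CUBIC))
```

```text
(no output)
```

View pics/tL.png

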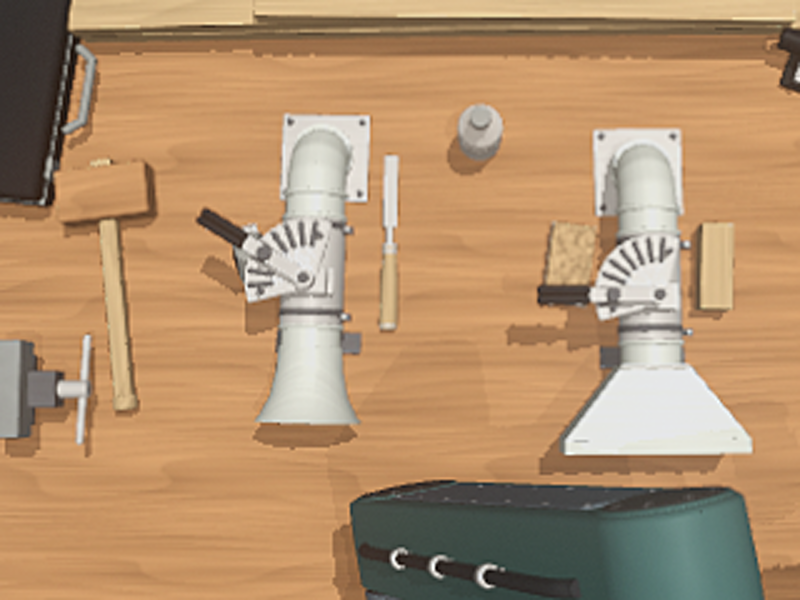

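The top view shows the bell duct at left, with its lever about 30° open, and the hood duct at right, with its lever square across (shut). I'll zoom in on both levers.

Run:
```python
import cv2,numpy as np
im=cv2.imread("pics/top0.png")
a=cv2.resize(im[140:300,200:300],None,fx=3.7,fy=3.7,interpolation=cv2.INTER_CUBIC)
def crop(x0,y0,w,h,f):
    c=cv2.resize(im[y0:y0+h,x0:x0+w],None,fx=f,fy=f,interpolation=cv2.INTER_CUBIC)
    for i in range(0,w,10):
        cv2.line(c,(i*f,0),(i*f,5),(0,0,255),1); cv2.putText(c,str(x0+i),(i*f,16),0,.35,(0,0,255))
    for j in range(0,h,10):
        cv2.line(c,(0,j*f),(5,j*f),(0,0,255),1); cv2.putText(c,str(y0+j),(6,j*f+4),0,.35,(0,0,255))
    return c
cv2.imwrite("pics/zb.png",crop(200,170,90,70,8))
cv2.imwrite("pics/zs.png",crop(335,180,90,70,8))
```

```text
(no output)
```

View pics/zb.png

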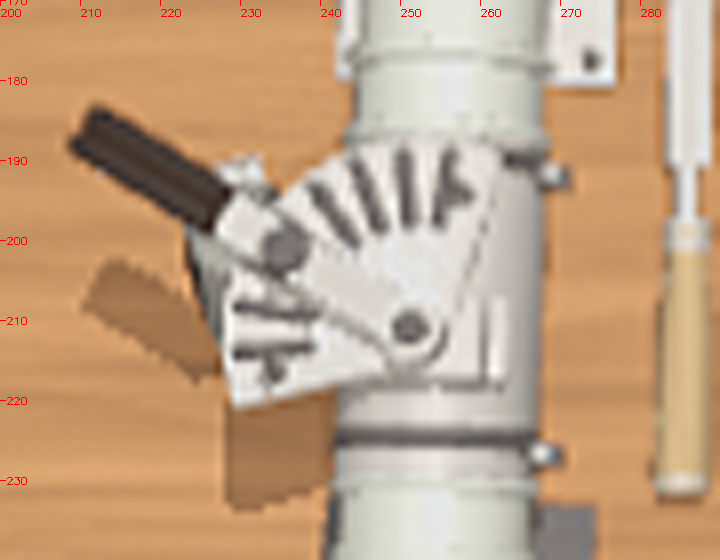

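View pics/zs.png

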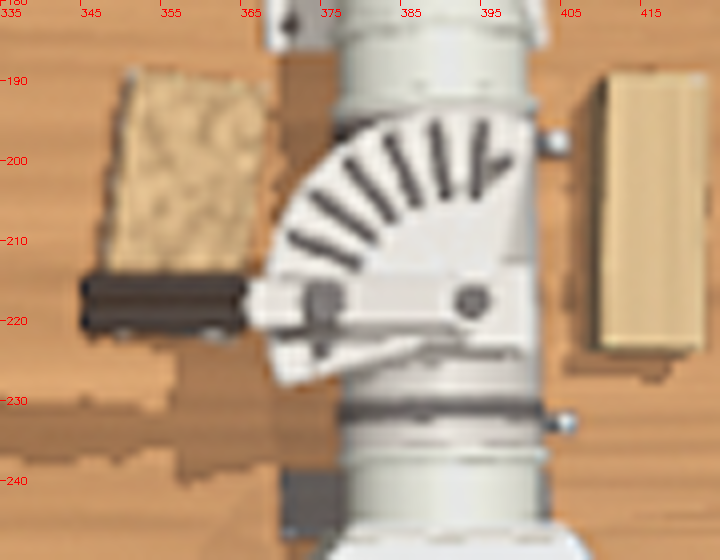

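```bash
cat > h.py <<'E'
import numpy as np,cv2
from cell import manip
def K(m):
    f=200/np.tan(np.radians(m["vertical_fov"])/2); return np.array([[f,0,m["cx"]],[0,f,m["cy"]],[0,0,1.]])
def px2w(n,u,v,z):
    m=manip.camera_model(n); p=cv2.undistortPoints(np.array([[[u,v]]],float),K(m),np.array(m["distortion"]))[0,0]
    T=np.array(m["pose"]); d=T[:3,:3]@[p[0],p[1],1]; o=T[:3,3]; return o+d*(z-o[2])/d[2]
def w2px(n,P):
    m=manip.camera_model(n); T=np.linalg.inv(np.array(m["pose"])); 
    r,_=cv2.Rodrigues(T[:3,:3]); q,_=cv2.projectPoints(np.array(P,float).reshape(-1,3),r,T[:3,3],K(m),np.array(m["distortion"])); return q[:,0]
E
python3 - <<'E'
from h import *
for nm,u,v,z in [("s spindle",394,217.6,.177),("s bolt/knob",375.2,217.4,.177),("s grip outer top near",345.3,214.5,.186),("s grip outer low",345.3,219.7,.186),("s inner",365.5,214.5,.186),("s inner l",365.5,219.8,.186),
 ("b spindle",251.1,210.9,.177),("b knob",235.4,201,.177),("b go1",212,183,.186),("b go2",208.8,187.6,.186),("b gi1",229.3,193.8,.186),("b gi2",226,198.5,.186),
 ("sflL",368.3,152,.006),("sflR",402,152,.006),("bflL",243.3,146.5,.006),("bflR",278,147,.006),
 ("hoodL",355.5,280.5,.03),("hoodR",430.5,280.5,.03),
 ("block",352,189,.036),("block",369,190,.036),("tape",229.5,190.5,.058)]:
    print(nm,np.round(px2w("top",u,v,z)*1000,1))
E
```

```text
s spindle [ 472.8 -283.1  177. ]
s bolt/knob [ 474.2 -223.1  177. ]
s grip outer top near [ 483.9 -127.6  186. ]
s grip outer low [ 467.4 -127.2  186. ]
s inner [ 483.1 -191.5  186. ]
s inner l [ 466.3 -191.1  186. ]
b spindle [499.6 172.  177. ]
b knob [532.  222.7 177. ]
b go1 [589.9 297.4 186. ]
b go2 [575.1 307.5 186. ]
b gi1 [554.3 241.  186. ]
b gi2 [539.3 251.4 186. ]
sflL [ 724.8 -225.6    6. ]
sflR [ 723.6 -347.6    6. ]
bflL [750.9 226.    6. ]
bflR [747.2 100.1   6. ]
hoodL [ 270.1 -167.4   30. ]
hoodR [ 265.6 -426.3   30. ]
block [ 586.5 -161.5   36. ]
block [ 582.2 -221.    36. ]
tape [583.1 264.2  58. ]
```

Request:
arm_command --steps '[{"fingers": 0, "offset": [1.55, 2.6, 0], "spin": -1.05}, {"fingers": 0, "offset": [1.55, 2.6, 0], "spin": -1.05}, {"fingers": 0, "offset": [1.55, 2.6, 0], "spin": -1.05}, {"fingers": 0, "offset": [1.55, 2.6, 0], "spin": -1.05}, {"fingers": 0, "offset": [1.55, 2.6, 0], "spin": -1.05}, {"fingers": 0, "offset": [1.55, 2.6, 0], "spin": -1.05}, {"fingers": 0, "offset": [1.55, 2.6, 0], "spin": -1.05}, {"fingers": 0, "offset": [1.55, 2.6, 0], "spin": -1.05}]'

```text
t: 0.9
tool_pos: [0.286, -0.3685, 0.4044]
tool_rot: [[0.125, -0.992, -0.0], [-0.992, -0.125, 0.001], [-0.001, 0.0, -1.0]]
ft_force: [0.1, -0.5, 0.1]
finger_gap: 0.0271
```

Request:
arm_command --steps '[{"fingers": 0, "offset": [1.55, 2.6, 0], "spin": -1.05}, {"fingers": 0, "offset": [1.55, 2.6, 0], "spin": -1.05}, {"fingers": 0, "offset": [1.55, 2.6, 0], "spin": -1.05}, {"fingers": 0, "offset": [1.55, 2.6, 0], "spin": -1.05}, {"fingers": 0, "offset": [1.55, 2.6, 0], "spin": -1.05}, {"fingers": 0, "offset": [1.55, 2.6, 0], "spin": -1.05}, {"fingers": 0, "offset": [1.55, 2.6, 0], "spin": -1.05}, {"fingers": 0, "offset": [1.55, 2.6, 0], "spin": -1.05}]'

```text
t: 1.7
tool_pos: [0.4099, -0.1605, 0.4044]
tool_rot: [[-0.021, -1.0, -0.0], [-1.0, 0.021, 0.0], [-0.0, 0.0, -1.0]]
ft_force: [0.1, -0.2, 0.2]
finger_gap: 0.0002
```

Run:
```python
from h import *
for n in("top","side"): cv2.imwrite(f"pics/{n}1.png",manip.camera(n)[:,:,::-1])
o=manip.get_obs(); print(o["t"],np.round(o["tool_pos"],4),np.round(o["tool_rot"],3).tolist(),o["finger_gap"],np.round(o["ft_force"],1))
```

```text
1.8 [ 0.4105 -0.1595  0.4044] [[-0.018, -1.0, 0.0], [-1.0, 0.018, 0.001], [-0.001, -0.0, -1.0]] 0.0003777222388749714 [-0.2 -0.9 -1.2]
```

View pics/top1.png

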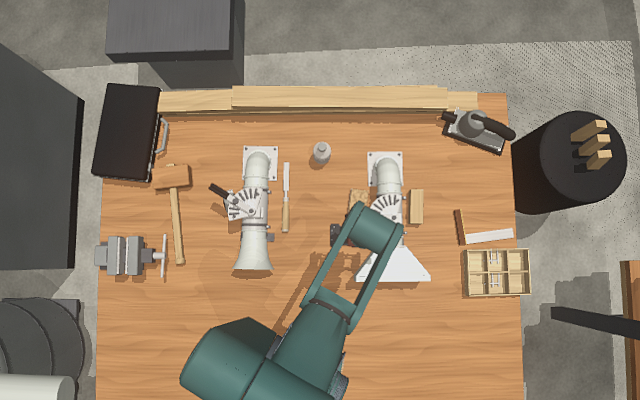

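View pics/side1.png

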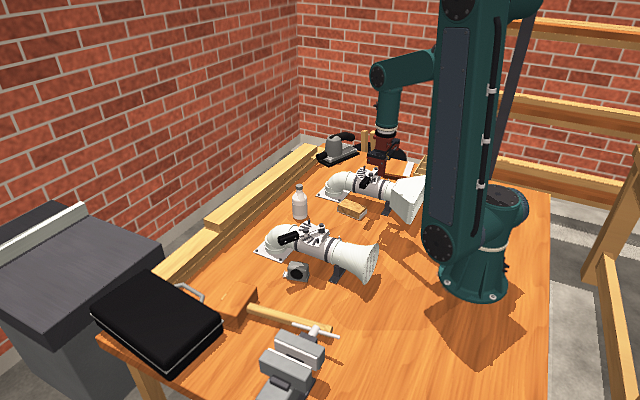

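Request:
arm_command --steps '[{"fingers": 0, "offset": [0, 0, -1.6], "spin": 0}, {"fingers": 0, "offset": [0, 0, -1.6], "spin": 0}, {"fingers": 0, "offset": [0, 0, -1.6], "spin": 0}, {"fingers": 0, "offset": [0, 0, -1.4], "spin": 0}, {"fingers": 0, "offset": [1, 0, 0], "spin": 0}, {"fingers": 0, "offset": [1, 0, 0], "spin": 0}, {"fingers": 0, "offset": [0.5, 0, 0], "spin": 0}, {"fingers": 0, "offset": [0, 0, 0], "spin": 0}]'

```text
t: 2.6
tool_pos: [0.4361, -0.1623, 0.3434]
tool_rot: [[-0.02, -1.0, 0.002], [-1.0, 0.02, -0.001], [0.001, -0.002, -1.0]]
ft_force: [0.3, -0.5, 0.4]
finger_gap: 0.0004
```

```bash
cat > look.py <<'E'
import sys
from h import *
im=manip.camera("side"); x0,y0,w,h=[int(a) for a in sys.argv[2:6]]; f=int(sys.argv[6])
c=cv2.resize(im[y0:y0+h,x0:x0+w,::-1],None,fx=f,fy=f,interpolation=cv2.INTER_CUBIC)
t=manip.camera("top"); tx,ty=int(sys.argv[7]),int(sys.argv[8])
d=cv2.resize(t[ty:ty+h,tx:tx+w,::-1],None,fx=f,fy=f,interpolation=cv2.INTER_CUBIC)
cv2.imwrite(f"pics/{sys.argv[1]}.png",np.hstack([c,d]))
o=manip.get_obs(); print(o["t"],np.round(o["tool_pos"],4),np.round(o["ft_force"],1))
E
python3 look.py s2 320 130 100 100 4 320 160
```

```text
2.7 [ 0.435  -0.1619  0.343 ] [ 0.1 -0.4 -0.2]
```

View pics/s2.png

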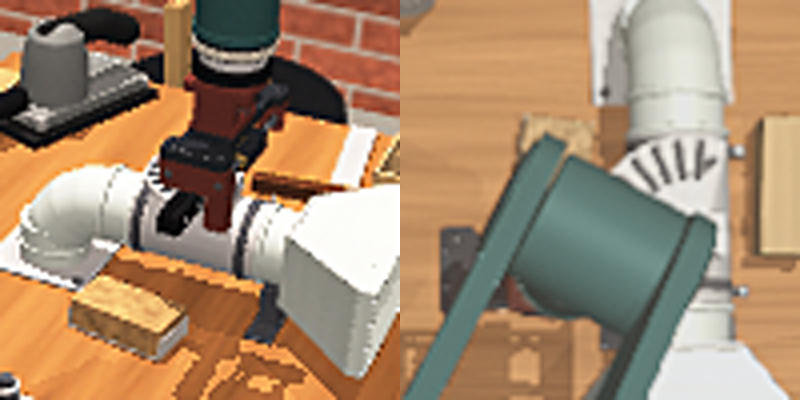

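Request:
arm_command --steps '[{"fingers": 0, "offset": [0.4, 0.05, 0], "spin": 0}, {"fingers": 0, "offset": [0.4, 0.05, 0], "spin": 0}, {"fingers": 0, "offset": [0.3, 0.05, 0], "spin": 0}, {"fingers": 0, "offset": [0.3, 0.05, 0], "spin": 0}, {"fingers": 0, "offset": [0.2, 0, 0], "spin": 0}, {"fingers": 0, "offset": [0.2, 0, 0], "spin": 0}, {"fingers": 0, "offset": [0, 0, 0], "spin": 0}, {"fingers": 0, "offset": [0, 0, 0], "spin": 0}]'

```text
t: 3.5
tool_pos: [0.4517, -0.1596, 0.3424]
tool_rot: [[-0.02, -1.0, -0.003], [-1.0, 0.02, 0.001], [-0.0, 0.003, -1.0]]
ft_force: [-4.0, -0.4, 4.3]
finger_gap: 0.0002
```

Request:
arm_command --steps '[{"fingers": 0, "offset": [0.2, 0.02, 0], "spin": -0.8}, {"fingers": 0, "offset": [0.2, 0.02, 0], "spin": -0.8}, {"fingers": 0, "offset": [0.2, 0.02, 0], "spin": -0.8}, {"fingers": 0, "offset": [0.2, 0.02, 0], "spin": -0.8}, {"fingers": 0, "offset": [0, 0, 0], "spin": 0}, {"fingers": 0, "offset": [0, 0, 0], "spin": 0}, {"fingers": 0, "offset": [0, 0, 0], "spin": 0}, {"fingers": 0, "offset": [0, 0, 0], "spin": 0}]'

```text
t: 4.3
tool_pos: [0.4603, -0.1587, 0.3424]
tool_rot: [[-0.076, -0.997, -0.001], [-0.997, 0.076, 0.001], [-0.001, 0.001, -1.0]]
ft_force: [-2.6, 2.7, 1.1]
finger_gap: 0.0007
```

```bash
python3 look.py s3 320 130 100 100 4 320 160
```

```text
4.4 [ 0.4604 -0.1587  0.3424] [-3.1  3.4  0.5]
```

View pics/s3.png

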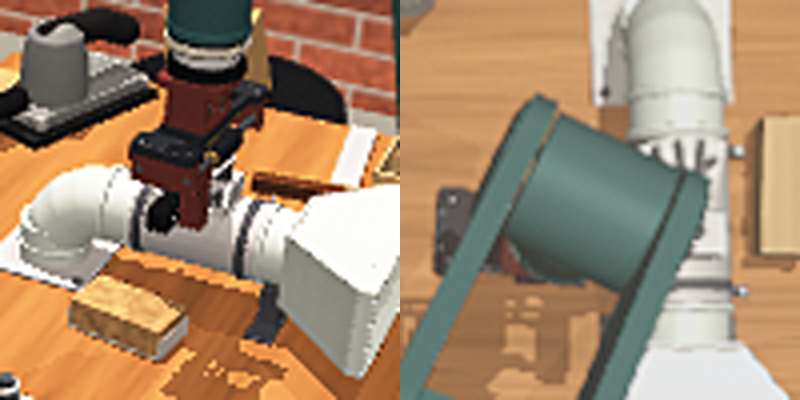

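Request:
arm_command --steps '[{"fingers": 0, "offset": [0.25, 0.0, 0], "spin": -1.2}, {"fingers": 0, "offset": [0.25, 0.0, 0], "spin": -1.2}, {"fingers": 0, "offset": [0.25, 0, 0], "spin": -1.2}, {"fingers": 0, "offset": [0.25, 0, 0], "spin": -1.2}, {"fingers": 0, "offset": [0.25, 0, 0], "spin": -1.2}, {"fingers": 0, "offset": [0.2, 0, 0], "spin": -1.2}, {"fingers": 0, "offset": [0, 0, 0], "spin": 0}, {"fingers": 0, "offset": [0, 0, 0], "spin": 0}]'

```text
t: 5.2
tool_pos: [0.4752, -0.159, 0.3426]
tool_rot: [[-0.2, -0.98, 0.0], [-0.98, 0.2, 0.0], [-0.0, -0.0, -1.0]]
ft_force: [0.3, -0.1, -0.0]
finger_gap: 0.0006
```

```bash
python3 look.py s4 320 130 100 100 4 320 160
```

```text
5.3 [ 0.475  -0.159   0.3426] [ 0.5 -0.4 -0.4]
```

View pics/s4.png

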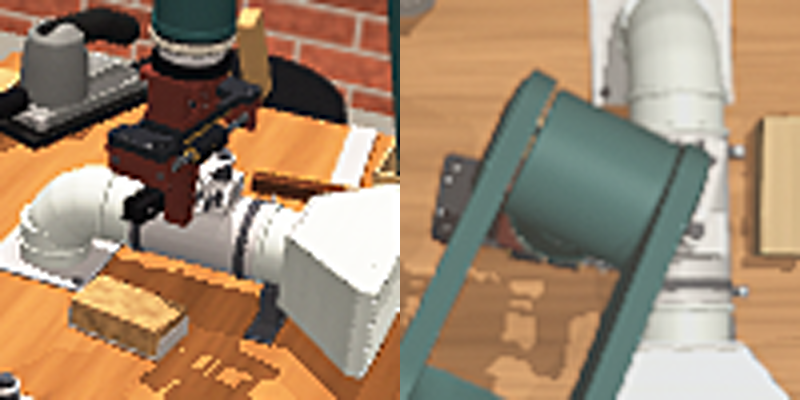

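Request:
arm_command --steps '[{"fingers": 0, "offset": [0.27, -0.01, 0], "spin": -1.2}, {"fingers": 0, "offset": [0.27, -0.01, 0], "spin": -1.2}, {"fingers": 0, "offset": [0.27, -0.01, 0], "spin": -1.2}, {"fingers": 0, "offset": [0.27, -0.02, 0], "spin": -1.2}, {"fingers": 0, "offset": [0.27, -0.02, 0], "spin": -1.2}, {"fingers": 0, "offset": [0.27, -0.02, 0], "spin": -1.2}, {"fingers": 0, "offset": [0.27, -0.03, 0], "spin": -1.2}, {"fingers": 0, "offset": [0.27, -0.03, 0], "spin": -1.2}]'

```text
t: 6.1
tool_pos: [0.4963, -0.1605, 0.3422]
tool_rot: [[-0.363, -0.932, -0.002], [-0.932, 0.363, 0.0], [0.0, 0.002, -1.0]]
ft_force: [-2.5, 0.0, -0.9]
finger_gap: 0.0005
```

Request:
arm_command --steps '[{"fingers": 0, "offset": [0.19, -0.05, 0], "spin": -0.9}, {"fingers": 0, "offset": [0.19, -0.05, 0], "spin": -0.9}, {"fingers": 0, "offset": [0.19, -0.05, 0], "spin": -0.9}, {"fingers": 0, "offset": [0.19, -0.05, 0], "spin": -0.9}, {"fingers": 0, "offset": [0.19, -0.05, 0], "spin": -0.9}, {"fingers": 0, "offset": [0.19, -0.05, 0], "spin": -0.9}, {"fingers": 0, "offset": [0, 0, 0], "spin": 0}, {"fingers": 0, "offset": [0, 0, 0], "spin": 0}]'

```text
t: 6.9
tool_pos: [0.5082, -0.1635, 0.3426]
tool_rot: [[-0.447, -0.894, -0.0], [-0.894, 0.447, 0.0], [-0.0, 0.0, -1.0]]
ft_force: [-0.8, 0.3, 0.2]
finger_gap: 0.0001
```

```bash
python3 look.py s5 320 130 100 100 4 320 160
```

```text
7.0 [ 0.508  -0.1635  0.3426] [-0.4  0.2  0.3]
```

View pics/s5.png

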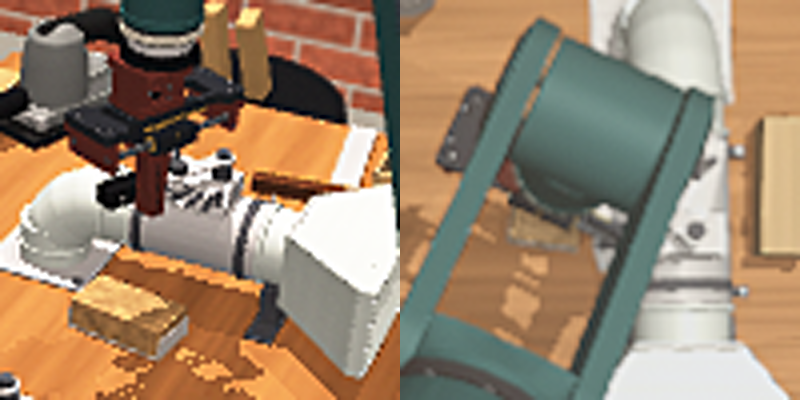

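Request:
arm_command --steps '[{"fingers": 0, "offset": [0.22, -0.07, 0], "spin": -1.05}, {"fingers": 0, "offset": [0.22, -0.07, 0], "spin": -1.05}, {"fingers": 0, "offset": [0.22, -0.08, 0], "spin": -1.05}, {"fingers": 0, "offset": [0.22, -0.08, 0], "spin": -1.05}, {"fingers": 0, "offset": [0.22, -0.08, 0], "spin": -1.05}, {"fingers": 0, "offset": [0.22, -0.08, 0], "spin": -1.05}, {"fingers": 0, "offset": [0.22, -0.09, 0], "spin": -1.05}, {"fingers": 0, "offset": [0.22, -0.09, 0], "spin": -1.05}]'

```text
t: 7.8
tool_pos: [0.525, -0.1696, 0.3423]
tool_rot: [[-0.574, -0.819, -0.003], [-0.819, 0.574, 0.001], [0.001, 0.003, -1.0]]
ft_force: [-3.3, -0.9, 0.9]
finger_gap: 0.0008
```

Request:
arm_command --steps '[{"fingers": 0, "offset": [0.2, -0.1, 0], "spin": -1}, {"fingers": 0, "offset": [0.2, -0.1, 0], "spin": -1}, {"fingers": 0, "offset": [0.2, -0.1, 0], "spin": -1}, {"fingers": 0, "offset": [0.2, -0.12, 0], "spin": -1}, {"fingers": 0, "offset": [0.2, -0.12, 0], "spin": -1}, {"fingers": 0, "offset": [0.2, -0.12, 0], "spin": -1}, {"fingers": 0, "offset": [0, 0, 0], "spin": 0}, {"fingers": 0, "offset": [0, 0, 0], "spin": 0}]'

```text
t: 8.6
tool_pos: [0.5378, -0.1766, 0.3426]
tool_rot: [[-0.656, -0.755, 0.0], [-0.755, 0.656, 0.0], [-0.0, -0.0, -1.0]]
ft_force: [-0.3, -0.2, -0.5]
finger_gap: 0.0001
```

```bash
python3 look.py s6 320 130 100 100 4 320 160
```

```text
8.7 [ 0.5377 -0.1764  0.3426] [ 0.1 -0.4  0.2]
```

View pics/s6.png

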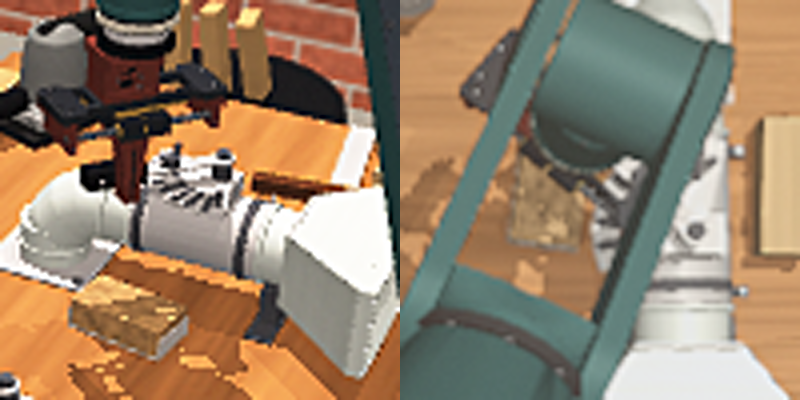

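Force fell to zero again and the lever jumped ahead, so that is the third click. I'll back off along the push line and rise.

Request:
arm_command --steps '[{"fingers": 0, "offset": [-0.5, 0.4, 0], "spin": 0}, {"fingers": 0, "offset": [-1, 0.9, 0], "spin": 0}, {"fingers": 0, "offset": [-1, 0.9, 0], "spin": 0}, {"fingers": 0, "offset": [-0.5, 0.4, 0], "spin": 0}, {"fingers": 0, "offset": [0, 0, 2], "spin": 0}, {"fingers": 0, "offset": [0, 0, 2.5], "spin": 0}, {"fingers": 0, "offset": [0, 0, 2], "spin": 0}, {"fingers": 0, "offset": [0, 3, 0], "spin": 0}]'

```text
t: 9.5
tool_pos: [0.5088, -0.1223, 0.4108]
tool_rot: [[-0.657, -0.753, 0.006], [-0.754, 0.657, -0.004], [-0.001, -0.007, -1.0]]
ft_force: [0.3, 1.0, -0.3]
finger_gap: 0.0006
```

Request:
arm_command --steps '[{"fingers": 0, "offset": [0, 4, 0], "spin": 0}, {"fingers": 0, "offset": [0, 4, 0], "spin": 0}, {"fingers": 0, "offset": [0, 4, 0], "spin": 0}, {"fingers": 0, "offset": [0, 4, 0], "spin": 0}, {"fingers": 0, "offset": [0, 3, 0], "spin": 0}, {"fingers": 0, "offset": [0, 0, 0], "spin": 0}, {"fingers": 0, "offset": [0, 0, 0], "spin": 0}, {"fingers": 0, "offset": [0, 0, 0], "spin": 0}]'

```text
t: 10.3
tool_pos: [0.5075, 0.0688, 0.4077]
tool_rot: [[-0.656, -0.755, 0.0], [-0.755, 0.656, -0.0], [0.0, -0.0, -1.0]]
ft_force: [0.0, -0.5, -0.1]
finger_gap: 0.0002
```

Run:
```python
from h import *
t=manip.camera("top"); cv2.imwrite("pics/top7.png",t[:,:,::-1])
cv2.imwrite("pics/z7.png",cv2.resize(t[170:240,335:425,::-1],None,fx=8,fy=8,interpolation=cv2.INTER_CUBIC))
o=manip.get_obs(); print(o["t"],np.round(o["tool_pos"],4),np.round(o["q"],2))
```

```text
10.35 [0.5076 0.0686 0.4076] [-0.    0.23  1.69 -0.    1.22  2.29]
```

View pics/z7.png

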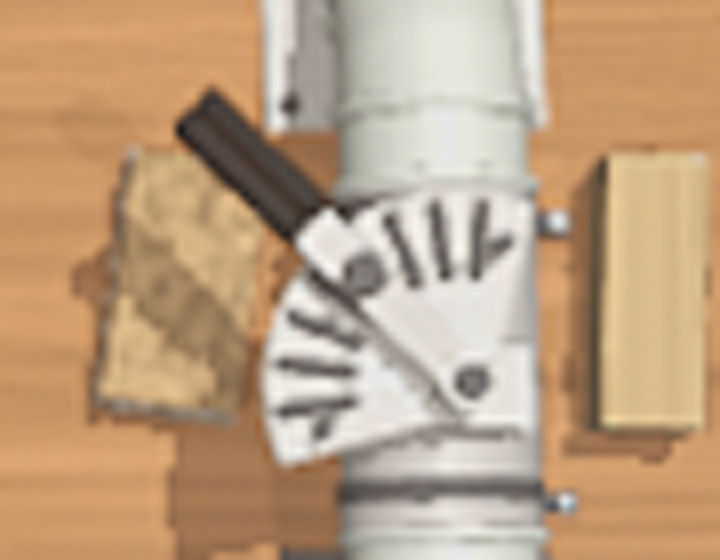

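View pics/top7.png

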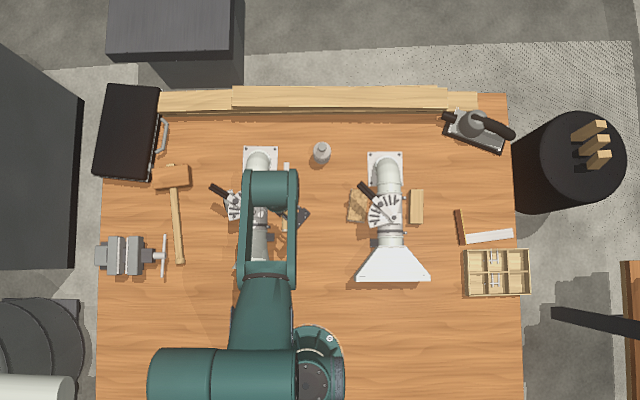

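The hood lever sits at 45°, with three ribs on each side, so it is in the third notch. Next is the elbow side of the bell lever.

Request:
arm_command --steps '[{"fingers": 0, "offset": [1.33, 2.2, 0], "spin": 1.05}, {"fingers": 0, "offset": [1.33, 2.2, 0], "spin": 1.05}, {"fingers": 0, "offset": [1.33, 2.2, 0], "spin": 1.05}, {"fingers": 0, "offset": [1.33, 2.2, 0], "spin": 1.05}, {"fingers": 0, "offset": [1.33, 2.2, 0], "spin": 1.05}, {"fingers": 0, "offset": [1.33, 2.2, 0], "spin": 1.05}, {"fingers": 0, "offset": [1.33, 2.2, 0], "spin": 1.05}, {"fingers": 0, "offset": [1.33, 2.2, 0], "spin": 1.05}]'

```text
t: 11.15
tool_pos: [0.6152, 0.2448, 0.4074]
tool_rot: [[-0.539, -0.842, -0.0], [-0.842, 0.539, -0.0], [0.0, -0.0, -1.0]]
ft_force: [-0.1, -0.3, 0.7]
finger_gap: 0.0008
```

Request:
arm_command --steps '[{"fingers": 0, "offset": [0, 0, 0], "spin": 0}, {"fingers": 0, "offset": [0, 0, -1.3], "spin": 0}, {"fingers": 0, "offset": [0, 0, -1.3], "spin": 0}, {"fingers": 0, "offset": [0, 0, -1.3], "spin": 0}, {"fingers": 0, "offset": [0, 0, -1.3], "spin": 0}, {"fingers": 0, "offset": [0, 0, -1.3], "spin": 0}, {"fingers": 0, "offset": [0, 0, 0], "spin": 0}, {"fingers": 0, "offset": [0, 0, 0], "spin": 0}]'

```text
t: 11.95
tool_pos: [0.6141, 0.2454, 0.3422]
tool_rot: [[-0.538, -0.843, -0.001], [-0.843, 0.538, -0.0], [0.001, 0.001, -1.0]]
ft_force: [0.3, 0.3, -0.3]
finger_gap: 0.0009
```

```bash
python3 look.py b1 260 190 100 100 4 190 150
```

```text
12.05 [0.6144 0.2456 0.3432] [-0.1 -0.1  0.7]
```

View pics/b1.png

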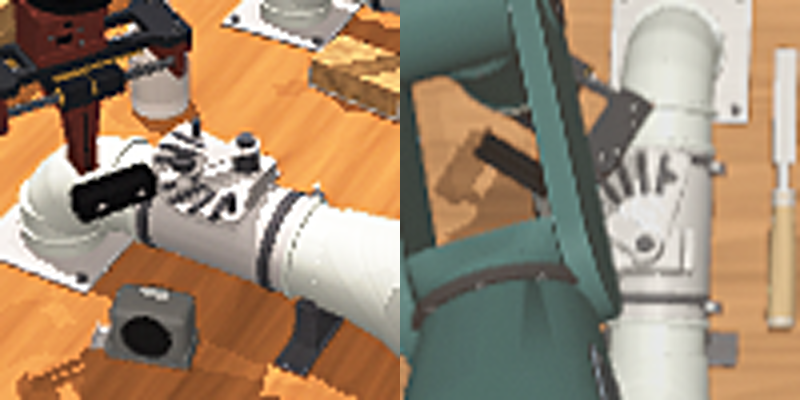

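Request:
arm_command --steps '[{"fingers": 0, "offset": [-0.5, 0.3, 0], "spin": 0}, {"fingers": 0, "offset": [-0.5, 0.3, 0], "spin": 0}, {"fingers": 0, "offset": [-0.5, 0.3, 0], "spin": 0}, {"fingers": 0, "offset": [-0.4, 0.25, 0], "spin": 0}, {"fingers": 0, "offset": [-0.4, 0.25, 0], "spin": 0}, {"fingers": 0, "offset": [-0.3, 0.2, 0], "spin": 0}, {"fingers": 0, "offset": [-0.2, 0.12, 0], "spin": 0}, {"fingers": 0, "offset": [-0.2, 0.12, 0], "spin": 0}]'

```text
t: 12.85
tool_pos: [0.584, 0.264, 0.3427]
tool_rot: [[-0.538, -0.843, 0.0], [-0.843, 0.538, 0.0], [-0.0, -0.0, -1.0]]
ft_force: [-0.2, -1.2, -0.3]
finger_gap: 0.0007
```

Request:
arm_command --steps '[{"fingers": 0, "offset": [-0.25, 0.21, 0], "spin": 1.44}, {"fingers": 0, "offset": [-0.25, 0.2, 0], "spin": 1.44}, {"fingers": 0, "offset": [-0.25, 0.2, 0], "spin": 1.44}, {"fingers": 0, "offset": [-0.25, 0.19, 0], "spin": 1.44}, {"fingers": 0, "offset": [-0.25, 0.18, 0], "spin": 1.44}, {"fingers": 0, "offset": [-0.25, 0.18, 0], "spin": 1.44}, {"fingers": 0, "offset": [-0.25, 0.17, 0], "spin": 1.44}, {"fingers": 0, "offset": [-0.25, 0.17, 0], "spin": 1.44}]'

```text
t: 13.65
tool_pos: [0.5634, 0.2792, 0.3426]
tool_rot: [[-0.357, -0.934, -0.001], [-0.934, 0.357, 0.0], [0.0, 0.001, -1.0]]
ft_force: [0.4, -0.1, -0.3]
finger_gap: 0.0005
```

Request:
arm_command --steps '[{"fingers": 0, "offset": [-0.37, 0.22, 0], "spin": 1.9}, {"fingers": 0, "offset": [-0.37, 0.2, 0], "spin": 1.9}, {"fingers": 0, "offset": [-0.37, 0.19, 0], "spin": 1.9}, {"fingers": 0, "offset": [-0.37, 0.17, 0], "spin": 1.9}, {"fingers": 0, "offset": [-0.37, 0.15, 0], "spin": 1.9}, {"fingers": 0, "offset": [-0.37, 0.14, 0], "spin": 1.9}, {"fingers": 0, "offset": [-0.37, 0.12, 0], "spin": 1.9}, {"fingers": 0, "offset": [-0.37, 0.1, 0], "spin": 1.9}]'

```text
t: 14.45
tool_pos: [0.5337, 0.292, 0.3425]
tool_rot: [[-0.099, -0.995, -0.001], [-0.995, 0.099, 0.0], [-0.0, 0.001, -1.0]]
ft_force: [-0.3, 0.5, 0.1]
finger_gap: 0.0004
```

```bash
python3 look.py b2 260 190 100 100 4 190 150
```

```text
14.55 [0.5336 0.292  0.3426] [-0.  -0.6  0.2]
```

View pics/b2.png

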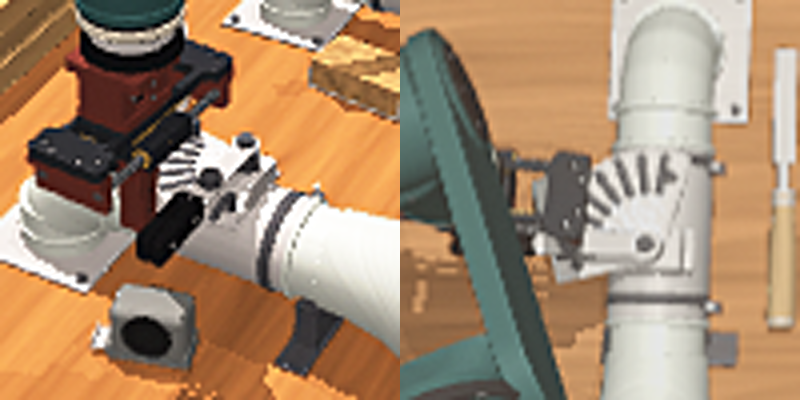

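The lever now looks square across the pipe. I'll nudge on gently until the fingers meet it at its stop.

Request:
arm_command --steps '[{"fingers": 0, "offset": [-0.15, 0.05, 0], "spin": 0.6}, {"fingers": 0, "offset": [-0.15, 0.05, 0], "spin": 0.6}, {"fingers": 0, "offset": [-0.15, 0.05, 0], "spin": 0.6}, {"fingers": 0, "offset": [-0.15, 0.03, 0], "spin": 0.6}, {"fingers": 0, "offset": [-0.1, 0.02, 0], "spin": 0.6}, {"fingers": 0, "offset": [-0.1, 0.02, 0], "spin": 0.6}, {"fingers": 0, "offset": [0, 0, 0], "spin": 0}, {"fingers": 0, "offset": [0, 0, 0], "spin": 0}]'

```text
t: 15.35
tool_pos: [0.5266, 0.294, 0.3426]
tool_rot: [[-0.039, -0.999, 0.0], [-0.999, 0.039, 0.0], [-0.0, -0.0, -1.0]]
ft_force: [-0.1, 0.1, -0.1]
finger_gap: 0.0006
```

Request:
arm_command --steps '[{"fingers": 0, "offset": [-0.1, 0, 0], "spin": 0}, {"fingers": 0, "offset": [-0.1, 0, 0], "spin": 0}, {"fingers": 0, "offset": [0, 0, 0], "spin": 0}, {"fingers": 0, "offset": [0, 0, 0], "spin": 0}, {"fingers": 0, "offset": [0, 0, 0], "spin": 0}, {"fingers": 0, "offset": [0, 0, 0], "spin": 0}, {"fingers": 0, "offset": [0, 0, 0], "spin": 0}, {"fingers": 0, "offset": [0, 0, 0], "spin": 0}]'

```text
t: 16.15
tool_pos: [0.5254, 0.294, 0.3428]
tool_rot: [[-0.039, -0.999, 0.002], [-0.999, 0.039, 0.0], [-0.001, -0.002, -1.0]]
ft_force: [5.1, -1.1, -4.6]
finger_gap: 0.0004
```

Contact at the stop reads about 5 N. I'll back off, rise and check.

Request:
arm_command --steps '[{"fingers": 0, "offset": [0.5, 0, 0], "spin": 0}, {"fingers": 0, "offset": [1, 0, 0], "spin": 0}, {"fingers": 0, "offset": [1.5, 0, 0], "spin": 0}, {"fingers": 0, "offset": [1, 0, 0], "spin": 0}, {"fingers": 0, "offset": [0, 0, 2], "spin": 0}, {"fingers": 0, "offset": [0, 0, 3], "spin": 0}, {"fingers": 0, "offset": [0, 0, 3], "spin": 0}, {"fingers": 0, "offset": [0, -3, 0], "spin": 0}]'

```text
t: 16.95
tool_pos: [0.5662, 0.2665, 0.4272]
tool_rot: [[-0.037, -0.999, 0.008], [-0.999, 0.037, 0.004], [-0.005, -0.007, -1.0]]
ft_force: [0.9, -1.3, 0.8]
finger_gap: 0.0003
```

Request:
arm_command --steps '[{"fingers": 0, "offset": [0, -4, 0], "spin": 0}, {"fingers": 0, "offset": [0, -4, 0], "spin": 0}, {"fingers": 0, "offset": [0, -4, 0], "spin": 0}, {"fingers": 0, "offset": [0, -4, 0], "spin": 0}, {"fingers": 0, "offset": [0, -4, 0], "spin": 0}, {"fingers": 0, "offset": [0, -4, 0], "spin": 0}, {"fingers": 0, "offset": [0, -2, 0], "spin": 0}, {"fingers": 0, "offset": [0, 0, 0], "spin": 0}]'

```text
t: 17.75
tool_pos: [0.5648, 0.0014, 0.4227]
tool_rot: [[-0.043, -0.999, -0.0], [-0.999, 0.043, -0.0], [0.001, 0.0, -1.0]]
ft_force: [-0.9, 0.3, 0.1]
finger_gap: 0.0005
```

Run:
```python
from h import *
t=manip.camera("top"); cv2.imwrite("pics/top8.png",t[:,:,::-1])
cv2.imwrite("pics/z8.png",cv2.resize(t[120:320,190:440,::-1],None,fx=3,fy=3,interpolation=cv2.INTER_CUBIC))
o=manip.get_obs(); print(o["t"],np.round(o["tool_pos"],4),np.round(o["ft_force"],2))
```

```text
17.8 [0.5647 0.0029 0.4226] [ 0.95 -0.02  0.62]
```

View pics/z8.png

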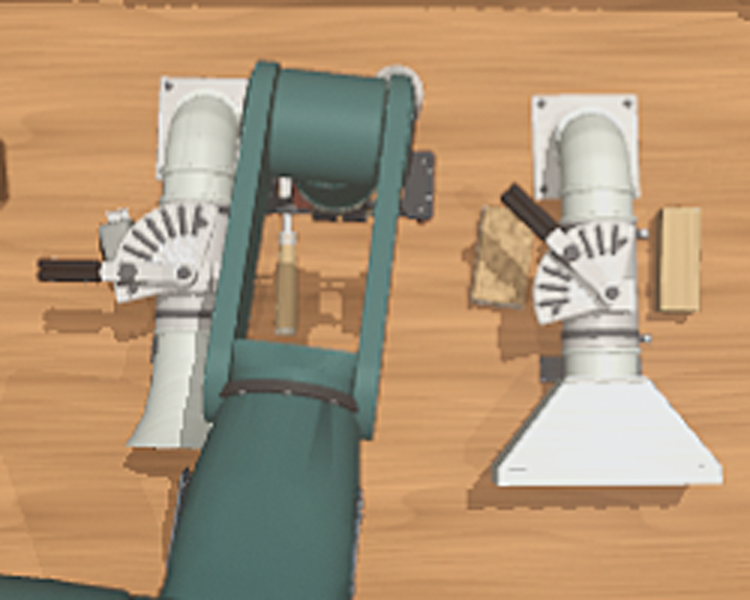

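The bell lever (grip at about (70,269) in the crop, spindle at about (184,273)) is square across at shut. The hood lever is still at 45° with three ribs on each side, and the arm is clear of everything.

```bash
python3 -c "
from cell import manip
print(manip.hand_in())"
```

```text
the job is handed in; nothing more can be done
None
```

The changeover is done and handed in at about 18 s of the 64 s allowed.

- **Wide-hood duct:** I pushed the lever with closed fingertips one click at a time. Each time the lever jumped ahead and the contact force fell to about zero. It stopped in the third notch. In the last top picture it stands at about 45°, with three ribs on each side.
- **Bell-mouth duct:** After that, I pushed its lever from about 30° back to shut. A light nudge of about 5 N met the stop. The last top picture shows the lever square across the pipe.

The arm was clear of everything at hand-in, and I never pinched a lever. The pieces I could see in the last picture lie where they were. The arm partly hid the glue bottle and chisel there, but it passed well above them. None of the checks disagreed.

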